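# Twist the top tumbler off the taller stack

### The arm

A 6-joint arm with a two-finger parallel gripper is mounted at the origin on a cart in front of the work surface, level with it; the furniture and walls round the work are solid. World frame = base frame: x ahead of the robot, y to its left, z up, the work surface at z = 0. Lengths are in m, angles in rad, forces in N, time in s.
With the tool pointing down it reaches from about 0.325 to 0.9 m from the base axis. Payload 6.1 kg.
Tool frame: the origin (TCP) lies at the very end of the fingers, on their centre line; the grasp point (between the pads) lies 19 mm behind it; z points along the fingers, y is the line along which they close (so a half turn about z gives the same grasp; the last joint's range is limited). The gripper opens to 87 mm and grips with 3 to 60 N. Pads are 19 mm wide; open, the fingers measure 117 mm over their backs; the gripper's body (75 mm by 190 mm) begins 51 mm behind the grasp point.
Start: joints at [1.006, 0.22, 1.526, -0, 1.395, -0.126], TCP at [0.266, 0.566, 0.185] pointing down, gripper open.
Joint ranges: [-2.98, 2.98], [-0.91, 2.08], [0.09, 2.57], [-1.24, 4.39], [0.2, 2.65], [-2.68, 2.68]. Speed limits (rad/s): [2.57, 2.57, 3.01, 3.14, 3.14, 3.14].

### API

Orientations are given as a unit quaternion [w, x, y, z].
In Python, from bench import readout, vision, ticket gives the robot as it stands.
- The arm moves only by the shell command python3 -m pendant 'ROWS' [OPENING]. ROWS is JSON, a list of rows, each a list of 2 entries, a list of its own where there are three numbers: the shift along the tool's x, y, z normalised to -1 to 1, where 1 is 0.3 m, then the turn, a rotation vector about the tool's x, y, z normalised to -1 to 1, where 1 is pi rad. A call has 1 to 5 rows; each row is the pose to reach, as a shift and turn from the pose commanded when the call began, along the tool's axes at that moment, turning the shorter way round; what a row does not reach only later rows make up. A row lasts 1/10 s, in which the tool goes at most 50 mm and 8.59 degrees, less where a joint would pass 70% of its speed; a pose out of reach is approached as far as the arm can. A call with a number of a shift or a turn outside -1 to 1 is refused whole. A call with a gripper value outside its range is refused whole. OPENING is the finger opening in mm, from 0 to 87, set as the call begins (- or left out, the last holds). The fingers move at their own pace and stop on an object; the grip force is fixed at half the most. Time passes only in rows, so rows that repeat a pose let the fingers close. It gives the time, the measured TCP pose, the force, the opening and the grip force at its end, in the units of the state.
- readout.state(): the state, without advancing time (a new reading comes with each control period).
- vision.read_camera(name): name is "side" or "top" or "wrist"; returns the picture (384x512x3 uint8, red, green, blue); there is no depth.
- vision.camera_params(name): a dict with "fx", "fy", "cx", "cy" (pixels), "rvec" (rotation vector, rad) and "tvec" (3), from world to camera coordinates, as OpenCV has them; the wrist camera has in their place "mount" (4x4, takes a point from camera to tool coordinates, whose origin is the TCP and whose axes are the flange's). Camera axes: x right, y down, z forward; pixel columns grow to the right and rows downward; lengths in m; the calibration is good to about 2 mm. A picture is of the moment at which its call begins: read the wrist's pose just before it. camera_params takes no time and is no camera call.
- ticket.hand_in(): hands the job in; it is judged then, once.
Trained networks look in the newest picture that a camera, given by its name, has taken for a name from the list of things; names that differ only in an ending like _2 or _b are one class to them, and where a whole thing is asked for, a point or a joint stands for the part that bears it (a point fixed in the world has none). Each returns a list of dicts, best first, with "confidence" (0 to 1); they miss things now and then, are a little off and sometimes report something else, mostly with a low value. They report only what shows in the picture. A call takes as long as a camera call. They do not tell look-alikes from the thing itself.
- vision.find_in(camera, name): "extent" ([left, top, width, height] in pixels, round what is visible of it).
- vision.cut_out(camera, name): "mask" (384x512 bool, what is visible of it) and "extent" ([left, top, width, height] in pixels, round what is visible of it).
- vision.place_of(camera, name): "point" ([row, column] in pixels: a listed point, or the origin of a listed thing).
The state is a dict: "t": time; "qpos": joint angles; "qvel": joint speeds; "effort": joint torques, N m; "position": TCP position; "orientation": TCP orientation; "force": force on the tool from outside, world axes, zero at the start; "torque": the same for the moment, N m; "grip_width": opening from 0.0 (shut) to 1.0 (fully open); "grip_force": force on a finger pad.
Only numpy, scipy, OpenCV 4.12 (cv2) and the standard library are available. Lean on these libraries where they do the work, as an engineer would, in place of code of your own. Each camera call takes 0.05 s, during which the arm holds its last target. There are 200 camera calls.

### The job

Get a cup ready for a drink order: twist the top tumbler of the taller of the two stacks of steel tumblers about a quarter turn to free it from the one below, lift it straight out, and stand it upright in the middle of the bamboo tray, then let go. Leave the shorter stack of tumblers alone.

Things in the scene. Friction and masses are not known exactly. Their poses are not given: they have to be found in the camera images.
- tall_cup: Loose top cup of the taller stack (three cups): plain grey steel tumbler, 95 mm high, 80 g, open top. Origin: centre of its underside, z up its axis. Up to 42 mm it is 44 mm wide and hidden in the cup below; from 42 to 95 mm it is 60 mm wide (rim 62) and stands free: grip it there from above across the diameter, at any yaw. Two thumb marks on its rim and two hidden tabs lie along its x axis.
- tall_stack: Fixed lower part of that stack: two such cups on a dark foot 84 mm wide; origin at the foot's underside, x through two inner lugs. Its rim is at 160 mm and the loose cup's origin starts at 118 mm. The loose cup's tabs are caught under the lugs: turned 40 to 140 degrees from its start, either way, it is free (aim for 75 to 90; it turns easily, 3 mm up-down play), then must rise 45 mm to clear.
- short_cup: Loose top cup of the shorter stack (two cups, 160 mm high in all, on an equal fixed foot): the same kind of cup, same origin and axes. Leave it alone. Left of the stacks is the till: a 100 mm high cash drawer from x = 0.51 m and a screen up to 430 mm high from x = 0.61 m, y = 0.03 to 0.39 m: pass in front of it (x below 0.5 m).
- tray: Small flat bamboo tray, 70 mm (x) by 140 mm (y) by 12 mm high, fixed on the worktop to the right of the stacks. Origin at the centre of its underside; its flat top is 12 mm above the origin.
Mind the look-alikes: they are no part of the job. Leave any purple look-alike of the tall_cup alone.

How it is judged:
By the outcome, as a careful person would: the job done as asked, in the order asked, and still so for the second after the job is handed in, with the robot touching nothing.
It also fails if it takes over 40 s, if anything falls off the work surface, if the arm or the gripper's body presses on something with over 40 N, if the wrist force passes 120 N, or if a joint passes its speed limit or range.

## Working session

There is one attempt and no reset: what is moved stays moved. The work goes in short steps, Python scripts to look and compute and a shell command to move; the robot and the scene stay as the last step left them, time stands still between calls to the robot, and variables do not carry over. Pictures are saved under pics/ and viewed, at most 10 in all, crops included, and the job is handed in when it is done.

```bash
mkdir -p pics
python3 - <<'E'
from bench import readout, vision
import cv2, numpy as np
s=readout.state(); print(s['t'],s['position'],s['orientation'],s['grip_width'])
ims=[]
for c in ['top','side']:
    im=vision.read_camera(c); ims.append(im)
    for n in ['tall_cup','tall_stack','tray','short_cup']:
        print(c,n,[(np.round(d['point'],1).tolist(),round(d['confidence'],2)) for d in vision.place_of(c,n)],[(np.round(d['extent'],0).tolist(),round(d['confidence'],2)) for d in vision.find_in(c,n)])
    p=vision.camera_params(c); R=cv2.Rodrigues(np.array(p['rvec']))[0]; print(c,p, 'pos',-R.T@np.array(p['tvec']),'fwd',R[2])
    cv2.imwrite(f'pics/{c}0.png',im[:,:,::-1])
print(vision.camera_params('wrist'))
E
```

```text
0.0 [0.26514743 0.56519106 0.18403245] [-3.32981918e-04  2.17641834e-01  9.76028216e-01 -9.17907616e-04] 1.0005184223515362
top tall_cup [([209.9, 189.6], 0.64), ([243.7, 299.9], 0.57), ([215.5, 195.9], 0.5)] [([164.0, 187.0, 34.0, 30.0], 0.7)]
top tall_stack [([214.6, 199.4], 0.57)] [([180.0, 202.0, 34.0, 29.0], 0.89)]
top tray [([196.3, 295.4], 0.81), ([172.3, 226.4], 0.4)] [([274.0, 181.0, 52.0, 30.0], 0.92)]
top short_cup [([171.6, 223.2], 0.91)] [([206.0, 145.0, 28.0, 32.0], 0.98)]
top {'fx': 359.1477274273241, 'fy': 359.1477274273241, 'cx': 250.12793194133224, 'cy': 194.54225058367672, 'rvec': array([ 1.96720552, -2.2623573 ,  0.23816043]), 'tvec': array([-0.10859455,  0.55754559,  0.829237  ])} pos [ 0.3562663  -0.15734631  0.92660689] fwd [ 0.20372233 -0.03113774 -0.97853342]
side tall_cup [([198.9, 306.4], 0.63)] [([262.0, 168.0, 35.0, 44.0], 0.94), ([299.0, 158.0, 24.0, 45.0], 0.84)]
side tall_stack [([272.0, 273.1], 0.57)] [([253.0, 206.0, 41.0, 78.0], 0.62)]
side tray [([197.4, 258.9], 0.96)] [([247.0, 180.0, 14.0, 32.0], 0.84)]
side short_cup [([219.4, 224.4], 0.97)] [([206.0, 172.0, 33.0, 36.0], 0.72)]
side {'fx': 422.7023308787271, 'fy': 422.7023308787271, 'cx': 257.0819366481314, 'cy': 191.29018453758113, 'rvec': array([ 0.03216301,  2.70819712, -1.52780834]), 'tvec': array([0.54339219, 0.17577666, 0.79356818])} pos [0.57277108 0.56947277 0.5509601 ] fwd [-0.0380259  -0.85524991 -0.51681876]
{'fx': 289.3445283924391, 'fy': 289.3445283924391, 'cx': 250.08678170080717, 'cy': 192.03580413729745, 'mount': array([[-9.25521821e-04, -9.69280777e-01, -2.45955113e-01,
         6.67010446e-02],
       [ 9.99999518e-01, -9.77882288e-04,  9.07528618e-05,
         4.76515558e-04],
       [-3.28480154e-04, -2.45954911e-01,  9.69281215e-01,
        -1.98906799e-01],
       [ 0.00000000e+00,  0.00000000e+00,  0.00000000e+00,
         1.00000000e+00]])}
```

Run:
```python
import cv2, numpy as np
a=cv2.imread('pics/top0.png')[120:280,120:360]; b=cv2.imread('pics/side0.png')[110:310,150:400]
cv2.imwrite('pics/t0c.png',cv2.resize(a,None,fx=3.3,fy=3.3,interpolation=cv2.INTER_CUBIC)); cv2.imwrite('pics/s0c.png',cv2.resize(b,None,fx=3,fy=3,interpolation=cv2.INTER_CUBIC))
```

```text
(no output)
```

View pics/t0c.png

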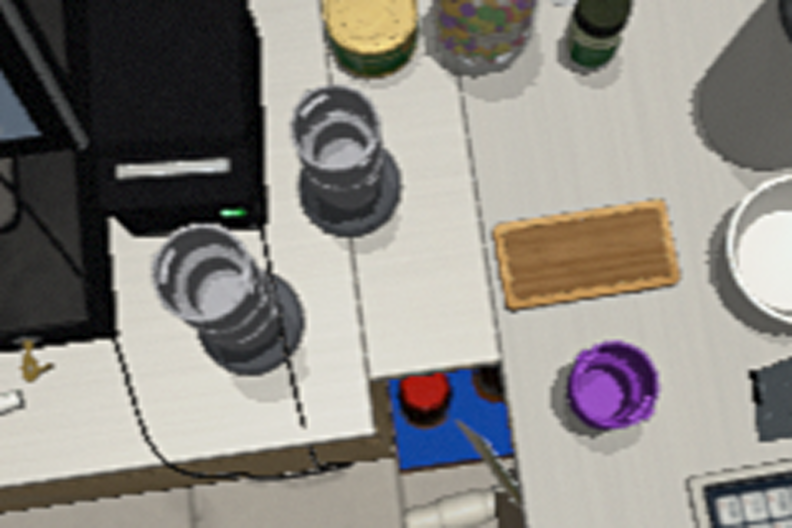

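View pics/s0c.png

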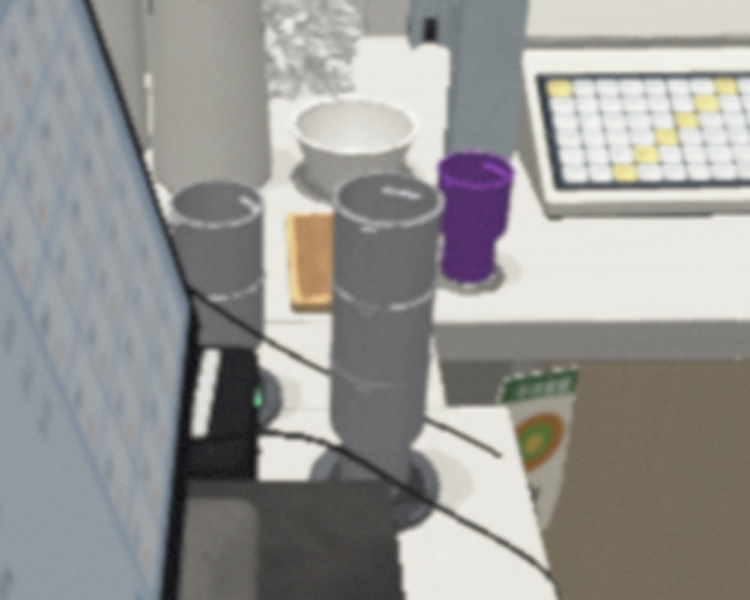

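View pics/top0.png

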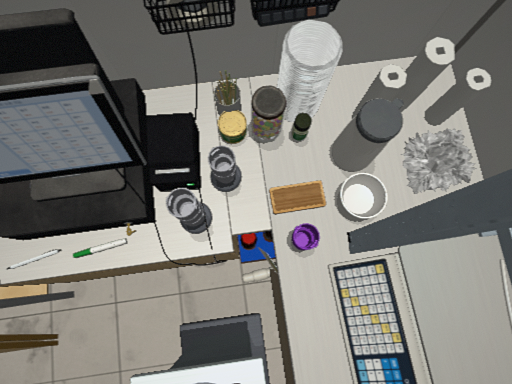

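The top view shows the taller stack at left: rim about (181.5, 202), foot about (197, 218). The shorter stack's rim is near (222, 160). The tray is centred near (298, 197), and the purple cup at (306, 237) is the look-alike. In the side view the tall stack's rim is about (279, 177).

```bash
cat > h.py <<'E'
import cv2, numpy as np
from bench import readout, vision
from scipy.spatial.transform import Rotation as Ro
def cam(c):
    p=vision.camera_params(c); K=np.array([[p['fx'],0,p['cx']],[0,p['fy'],p['cy']],[0,0,1]])
    if c=='wrist':
        s=readout.state(); T=np.eye(4); q=s['orientation']; T[:3,:3]=Ro.from_quat([q[1],q[2],q[3],q[0]]).as_matrix(); T[:3,3]=s['position']
        W=np.linalg.inv(T@p['mount']); return K,W[:3,:3],W[:3,3]
    return K,cv2.Rodrigues(p['rvec'])[0],np.array(p['tvec'])
def back(c,u,v,z):
    K,R,t=cam(c); o=-R.T@t; d=R.T@np.linalg.inv(K)@[u,v,1]; return o+d*(z-o[2])/d[2]
def proj(c,X):
    K,R,t=cam(c); return cv2.projectPoints(np.float64(X).reshape(-1,3),R,t,K,None)[0][:,0]
def circ(x,y,z,r): a=np.linspace(0,2*np.pi,73); return np.c_[x+r*np.cos(a),y+r*np.sin(a),0*a+z]
def draw(im,c,X,col): cv2.polylines(im,[np.int32(np.round(proj(c,X)*16*4+1.5*16))],False,col,1,cv2.LINE_AA,4)
def rel(target,yaw=0):  # tool-axes shift (normalised) from current pose
    s=readout.state(); q=s['orientation']; R=Ro.from_quat([q[1],q[2],q[3],q[0]]).as_matrix()
    return np.round(R.T@(np.array(target)-s['position'])/0.3,4)
E
python3 - <<'E'
from h import *
for n,c,u,v,z in [('rim','top',181.5,202,.213),('foot','top',196.7,218.5,.01),('rim','side',279.3,176.7,.213),('foot','side',274.5,272,.01),('tray','top',298,197.3,.012),('shortrim','top',222,159,.16),('shortfoot','top',226,178,.01),('purple','top',306,236,.05)]: print(n,c,back(c,u,v,z).round(4))
x,y=back('top',181.5,202,.213)[:2]; tx,ty=back('top',298,197.3,.012)[:2]
for c,(v0,v1,u0,u1) in {'top':(140,260,150,340),'side':(150,300,190,330)}.items():
    im=cv2.imread(f'pics/{c}0.png'); im=cv2.resize(im,None,fx=4,fy=4,interpolation=cv2.INTER_CUBIC)
    draw(im,c,circ(x,y,.213,.031),(0,0,255)); draw(im,c,circ(x,y,0.0,.042),(0,255,0)); draw(im,c,circ(x,y,.16,.031),(0,255,255))
    draw(im,c,circ(tx,ty,.012,.022),(255,0,0)); draw(im,c,circ(tx,ty,.012,.035),(255,0,0))
    cv2.imwrite(f'pics/{c}1.png',im[v0*4:v1*4,u0*4:u1*4])
E
```

```text
rim top [ 0.5088 -0.0406  0.213 ]
foot top [ 0.5038 -0.0417  0.01  ]
rim side [ 0.5098 -0.036   0.213 ]
foot side [ 0.5101 -0.0317  0.01  ]
tray top [ 0.5222 -0.3087  0.012 ]
shortrim top [ 0.6047 -0.131   0.16  ]
shortfoot top [ 0.6    -0.1298  0.01  ]
purple top [ 0.4177 -0.3057  0.05  ]
```

View pics/top1.png

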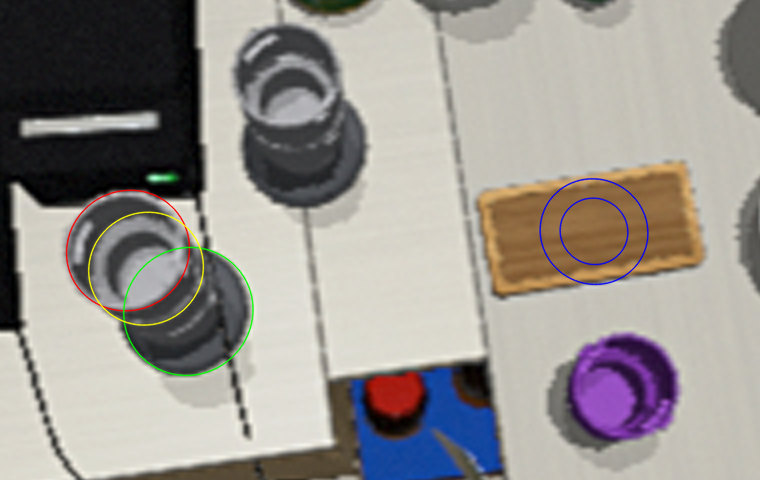

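View pics/side1.png

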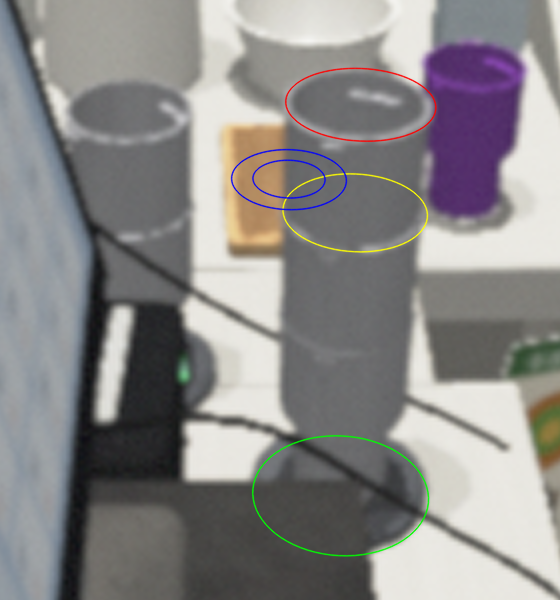

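The overlays match the rim and the foot, so the tall stack is at (0.509, -0.040) and the tray at (0.522, -0.309), both consistent with the given heights. I'll pass in front of the till while yawing, so the twist stays clear of the screen and within joint 6's range.

```bash
cat >> h.py <<'E'
def go(target,yang):
    s=readout.state(); q=s['orientation']; R=Ro.from_quat([q[1],q[2],q[3],q[0]])
    a=np.deg2rad(yang); y=np.array([np.cos(a),np.sin(a),0]); z=np.array([0,0,-1.]); x=np.cross(y,z)
    G=Ro.from_matrix(np.c_[x,y,z]); print('shift',rel(target),'turn',((R.inv()*G).as_rotvec()/np.pi).round(3),'at',s['position'].round(4),'yang',np.rad2deg(np.arctan2(*R.as_matrix()[[1,0],1])).round(1),'j6',round(s['qpos'][5],2),'t',s['t'])
E
python3 -m pendant '[[[0,0,-0.3],[0,0,0]],[[-0.3,-0.3,-0.49],[0,0,0.04]],[[-0.79,-0.79,-0.49],[0,0,0.12]],[[-0.79,-0.79,-0.49],[0,0,0.16]],[[-0.79,-0.79,-0.49],[0,0,0.2]]]' 87
python3 -c "
from h import *
go([.38,.25,.33],20);go([.40,0,.33],-5)"
```

```text
t: 1.4
position: [0.329, 0.3892, 0.2992]
orientation: [0.0, 0.488, 0.873, 0.0]
force: [0.5, 0.0, -0.8]
grip_width: 1.001
grip_force: 0.0
shift [-0.4844 -0.0981 -0.1026] turn [0.    0.    0.064] at [0.329  0.3892 0.2992] yang 31.6 j6 0.16 t 1.4
shift [-1.2293 -0.4775 -0.1029] turn [ 0.    -0.     0.203] at [0.329  0.3892 0.2992] yang 31.6 j6 0.16 t 1.4
```

```bash
python3 -m pendant '[[[-0.25,-0.05,-0.1],[0,0,0.03]],[[-0.45,-0.1,-0.1],[0,0,0.06]],[[-0.65,-0.2,-0.1],[0,0,0.1]],[[-0.85,-0.3,-0.1],[0,0,0.14]],[[-1,-0.36,-0.1],[0,0,0.18]]]'
python3 -c "
from h import *
go([.40,0,.33],-10);go([.509,-.04,.33],-25)"
```

```text
t: 1.9
position: [0.3843, 0.1504, 0.3279]
orientation: [0.0, 0.712, 0.702, 0.001]
force: [1.2, -0.0, -0.0]
grip_width: 1.004
grip_force: 0.0
shift [-0.5004  0.0593 -0.007 ] turn [ 0.    -0.     0.051] at [0.3843 0.1504 0.3279] yang -0.8 j6 0.2 t 1.9
shift [-0.6287  0.4245 -0.0065] turn [ 0.    -0.     0.134] at [0.3843 0.1504 0.3279] yang -0.8 j6 0.2 t 1.9
```

```bash
python3 -m pendant '[[[-0.16,0.02,0],[0,0,0.03]],[[-0.32,0.06,0],[0,0,0.06]],[[-0.46,0.15,0],[0,0,0.09]],[[-0.52,0.28,0],[0,0,0.12]],[[-0.55,0.4,0],[0,0,0.134]]]'
python3 -m pendant '[[[0,0,0],[0,0,0]],[[0,0,0],[0,0,0]]]' >/dev/null
python3 - <<'E'
from h import *
go([.509,-.04,.3],-25)
K=cam('wrist'); im=vision.read_camera('wrist')
for z,zz in [(.213,'rim')]:
    print(proj('wrist',[.509,-.04,.213]),[ (np.round(d['extent']).tolist(),round(d['confidence'],2)) for d in vision.find_in('wrist','tall_cup')])
draw_im=cv2.resize(im[:,:,::-1],None,fx=4,fy=4,interpolation=cv2.INTER_CUBIC)
draw(draw_im,'wrist',circ(.509,-.04,.213,.031),(0,0,255))
cv2.imwrite('pics/w1.png',cv2.resize(draw_im,(768,576),interpolation=cv2.INTER_AREA))
E
```

```text
t: 2.4
position: [0.5041, -0.0166, 0.3279]
orientation: [0.001, 0.844, 0.537, 0.0]
force: [0.2, 0.9, 0.7]
grip_width: 1.001
grip_force: 0.0
shift [-0.0695  0.0554  0.0885] turn [-0.001  0.     0.002] at [ 0.5026 -0.0141  0.3266] yang -24.6 j6 0.25 t 2.6
[[265.25485173 199.90890243]] [([237.0, 164.0, 62.0, 58.0], 0.57)]
```

View pics/w1.png

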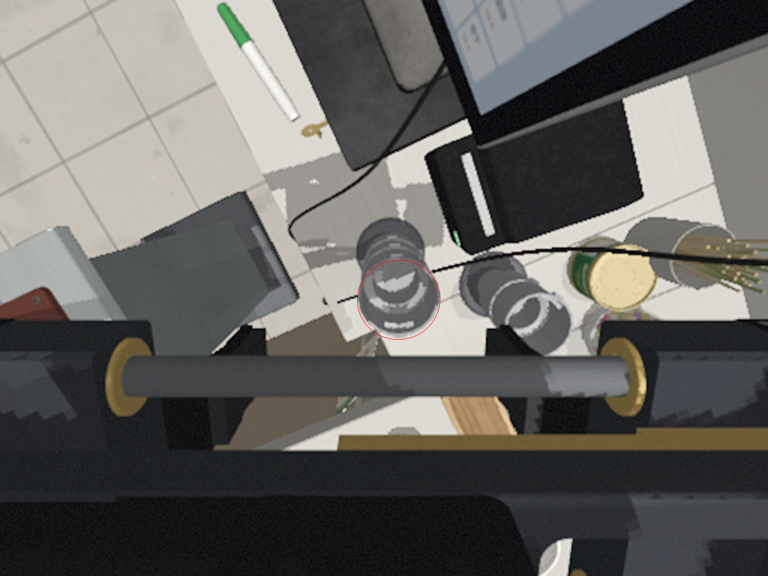

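The rim in the wrist image (centre about (398, 298) of 768) sits on the predicted circle. I'll align above it, then go down.

```bash
python3 -m pendant '[[[-0.07,0.055,0],[0,0,0]],[[-0.07,0.055,0.08],[0,0,0]],[[-0.07,0.055,0.15],[0,0,0]],[[-0.07,0.055,0.25],[0,0,0]],[[-0.07,0.055,0.25],[0,0,0]]]'
python3 - <<'E'
from h import *
go([.509,-.04,.172],-25)
im=vision.read_camera('wrist')
d=cv2.resize(im[:,:,::-1],None,fx=4,fy=4,interpolation=cv2.INTER_CUBIC)
draw(d,'wrist',circ(.509,-.04,.213,.031),(0,0,255))
cv2.imwrite('pics/w2.png',cv2.resize(d,(768,576),interpolation=cv2.INTER_AREA))
E
```

```text
t: 3.2
position: [0.506, -0.0386, 0.2491]
orientation: [-0.002, 0.841, 0.54, -0.002]
force: [0.2, 0.3, -0.7]
grip_width: 1.001
grip_force: 0.0
shift [0.0003 0.0126 0.257 ] turn [-0.002  0.     0.002] at [ 0.506  -0.0386  0.2491] yang -24.6 j6 0.2 t 3.2
```

View pics/w2.png

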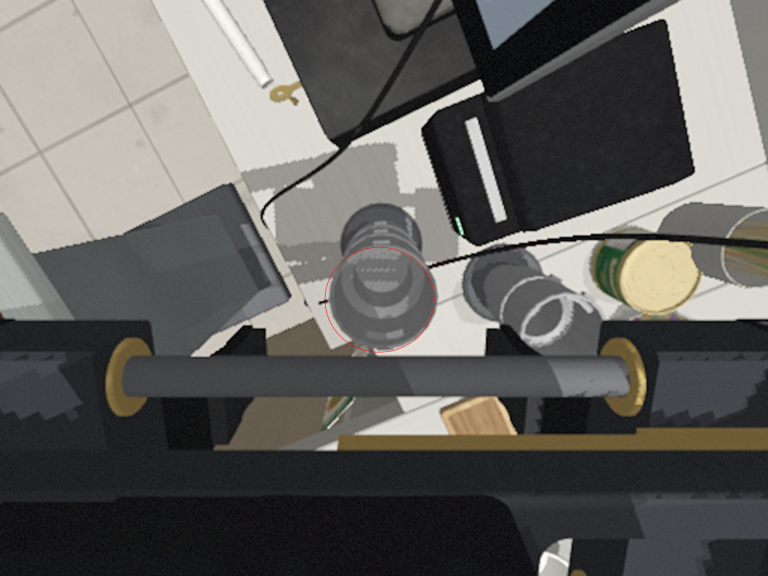

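The rim again matches the circle (centre about (381, 298)), so I'll go down to grasp height and close.

```bash
python3 -m pendant '[[[0,0.012,0.02],[0,0,0]],[[0,0.012,0.09],[0,0,0]],[[0,0.012,0.16],[0,0,0]],[[0,0.012,0.22],[0,0,0]],[[0,0.012,0.255],[0,0,0]]]'
python3 -m pendant '[[[0,0,0],[0,0,0]],[[0,0,0],[0,0,0]],[[0,0,0],[0,0,0]]]'
python3 -c "
from h import *
go([.509,-.04,.172],-25)"
python3 -m pendant '[[[0,0,0],[0,0,0]],[[0,0,0],[0,0,0]],[[0,0,0],[0,0,0]],[[0,0,0],[0,0,0]],[[0,0,0],[0,0,0]]]' 50
```

```text
t: 3.75
position: [0.5128, -0.0414, 0.1761]
orientation: [0.0, 0.842, 0.54, 0.0]
force: [-0.7, 0.8, -0.2]
grip_width: 1.003
grip_force: 0.0
t: 4.05
position: [0.5134, -0.0416, 0.1776]
orientation: [0.001, 0.842, 0.54, 0.001]
force: [-0.0, 0.0, 0.6]
grip_width: 0.999
grip_force: 0.0
shift [-0.0012 -0.0156  0.0185] turn [ 0.001 -0.     0.002] at [ 0.5134 -0.0416  0.1776] yang -24.6 j6 0.2 t 4.05
t: 4.55
position: [0.5123, -0.0414, 0.176]
orientation: [-0.0, 0.842, 0.54, -0.0]
force: [-0.8, 1.0, 1.1]
grip_width: 0.64
grip_force: 0.5
```

```bash
python3 -m pendant '[[[0,0,0],[0,0,0]],[[0,0,0],[0,0,0]],[[0,0,0],[0,0,0]],[[0,0,0],[0,0,0]]]'
python3 - <<'E'
from h import *
a=vision.read_camera('side')[130:310,200:330,::-1]; b=vision.read_camera('wrist')[150:330,100:420,::-1]
f=lambda i,k:cv2.resize(i,None,fx=k,fy=k,interpolation=cv2.INTER_CUBIC)
a=f(a,2.3);b=f(b,1.5); h=max(len(a),len(b)); p=lambda i:cv2.copyMakeBorder(i,0,h-len(i),0,0,0)
cv2.imwrite('pics/g.png',np.hstack([p(a),p(b)]))
E
```

```text
t: 4.95
position: [0.5124, -0.0415, 0.176]
orientation: [0.0, 0.842, 0.54, 0.0]
force: [1.1, -0.3, 0.6]
grip_width: 0.576
grip_force: 0.3
```

View pics/g.png

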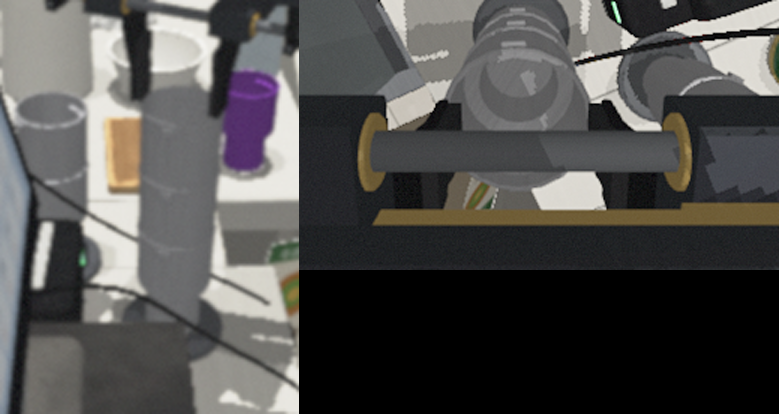

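The image shows the fingers on either side of the rim, yet the opening has reached the commanded 50 mm with almost no force. I'll check the geometry numerically.

Run:
```python
from h import *
s=readout.state(); print(s['grip_width'],s['grip_force'],s['position'],s['t'])
q=s['orientation']; R=Ro.from_quat([q[1],q[2],q[3],q[0]]).as_matrix(); P=s['position']
for w in (.025,.03,.0435):
    print(w,'tips side',proj('side',[P+R@[0,w,0],P+R@[0,-w,0]]).round(1).tolist(),'wrist',proj('wrist',[P+R@[0,w,0],P+R@[0,-w,0]]).round(1).tolist())
C=circ(.509,-.04,.213,.031)
for c in ('side','wrist','top'):
    p=proj(c,C); print(c,'rim pred',p.min(0).round(1),p.max(0).round(1))
    im=vision.read_camera(c); cv2.imwrite(f'pics/raw_{c}.png',im[:,:,::-1])
    print([(np.round(d['extent']).tolist(),round(d['confidence'],2)) for d in vision.find_in(c,'tall_cup')],[(np.round(d['point']).tolist(),round(d['confidence'],2)) for d in vision.place_of(c,'tall_cup')])
```

```text
0.574156500751902 0.29358334130175745 [ 0.51243568 -0.04146888  0.17600407] 5.05
0.025 tips side [[262.9, 191.0], [290.5, 197.4]] wrist [[284.6, 214.6], [215.5, 214.7]]
0.03 tips side [[260.2, 190.4], [293.3, 198.0]] wrist [[291.6, 214.6], [208.6, 214.7]]
0.0435 tips side [[253.0, 188.7], [301.0, 199.8]] wrist [[310.2, 214.6], [189.9, 214.7]]
side rim pred [260.8 166.8] [298.4 185. ]
[([260.0, 166.0, 37.0, 48.0], 0.62), ([297.0, 161.0, 26.0, 44.0], 0.61)] [([223.0, 277.0], 0.57)]
wrist rim pred [192.2 184.1] [295.7 280.8]
[([198.0, 170.0, 100.0, 107.0], 0.91)] [([192.0, 246.0], 0.57)]
top rim pred [165.8 187. ] [196.6 217.1]
[([292.0, 225.0, 28.0, 28.0], 0.97), ([185.0, 195.0, 17.0, 22.0], 0.68)] [([212.0, 186.0], 0.78), ([240.0, 302.0], 0.57)]
```

Run:
```python
from h import *
a=cv2.imread('pics/raw_side.png')[125:225,230:330]; b=cv2.imread('pics/raw_wrist.png')[150:290,150:350]
a=cv2.resize(a,(400,400),interpolation=cv2.INTER_CUBIC); b=cv2.resize(b,(400,280),interpolation=cv2.INTER_CUBIC); b=cv2.copyMakeBorder(b,0,120,0,0,0)
cv2.imwrite('pics/g2.png',np.hstack([a,b]))
```

```text
(no output)
```

View pics/g2.png

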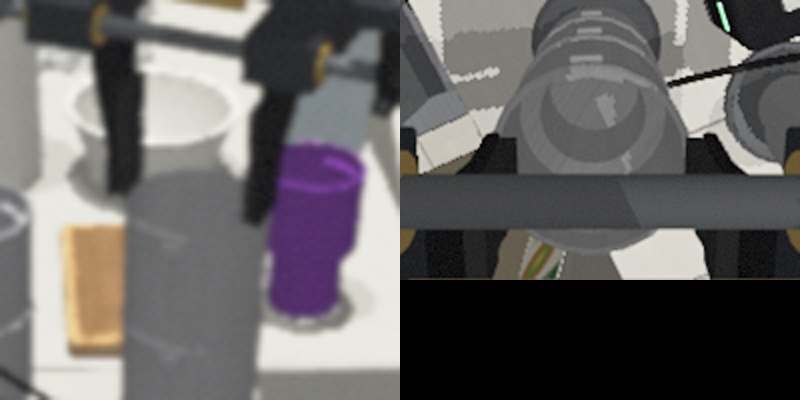

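The picture shows both fingertips about 17 px higher in the side view than the reported TCP predicts, at rim height, with 50 mm between them. I'll check the reported pose against the green LED, which is a fixed landmark.

Run:
```python
import h; from h import *
from scipy.optimize import least_squares
def led(f,k,c=(0,0,9999,9999)):
    im=cv2.imread(f).astype(int); b,g,r=im[...,0],im[...,1],im[...,2]; m=((g-r>60)&(g-b>30)).astype(np.uint8)
    n,_,st,ce=cv2.connectedComponentsWithStats(m); o=[((ce[i]+.5)/k-.5).round(1).tolist()+[int(st[i,4])] for i in range(1,n) if st[i,4]>=3]; return o
for f,k in [('pics/w1.png',1.5),('pics/w2.png',1.5),('pics/raw_wrist.png',1),('pics/top0.png',1),('pics/side0.png',1)]: print(f,led(f,k))
```

```text
pics/w1.png [[155.2, 16.0, 476], [303.6, 155.6, 3], [304.3, 158.7, 4], [305.5, 161.6, 7]]
pics/w2.png [[305.3, 150.3, 4], [306.7, 153.4, 3]]
pics/raw_wrist.png [[309.3, 154.3, 3], [310.5, 157.5, 4], [312.5, 163.5, 4]]
pics/top0.png [[190.2, 183.9, 8], [81.7, 252.8, 69]]
pics/side0.png [[235.5, 243.5, 4]]
```

Run:
```python
from h import *
from scipy.optimize import least_squares
p=vision.camera_params('wrist'); K=np.array([[p['fx'],0,p['cx']],[0,p['fy'],p['cy']],[0,0,1]])
def W(pos,q,X):
    T=np.eye(4);T[:3,:3]=Ro.from_quat([q[1],q[2],q[3],q[0]]).as_matrix();T[:3,3]=pos
    M=np.linalg.inv(T@p['mount']); c=M[:3,:3]@X+M[:3,3]; u=K@c; return u[:2]/u[2]
P1=([.5026,-.0141,.3266],[.001,.844,.537,0]);P2=([.506,-.0386,.2491],[-.002,.841,.54,-.002]);P3=([.5124,-.0415,.176],[0,.842,.54,0])
n=lambda q:np.array(q)/np.linalg.norm(q)
f=lambda X:np.r_[W(P1[0],n(P1[1]),X)-[304.4,158.6],proj('top',X)[0]-[190.2,183.9],proj('side',X)[0]-[235.5,243.5]]
r=least_squares(f,[.51,.03,.03]);X=r.x;print('LED',X.round(4),r.fun.round(1))
print('w2',W(P2[0],n(P2[1]),X),'obs 306,152')
for dz in (0,.02,.035,.05): print(dz,W(np.array(P3[0])+[0,0,dz],n(P3[1]),X),'obs 310.8,158.4')
```

```text
LED [ 0.5831 -0.0444  0.0688] [-0.6 -0.4  0.7 -0.6 -0.  -0.2]
w2 [306.30836687 150.67978378] obs 306,152
0 [311.69663298 158.11879872] obs 310.8,158.4
0.02 [308.01333611 155.79507031] obs 310.8,158.4
0.035 [305.52609306 154.2259116 ] obs 310.8,158.4
0.05 [303.24255867 152.78526918] obs 310.8,158.4
```

The LED confirms the reported pose, with a residual under 1 px. So the real fingertips end about 35 mm short of the reported TCP: both the side rows and the wrist-view tip corners (v≈217) fit tool z=-0.035. The fingers closed above the rim and touched nothing. I'll reopen, go down another 37 mm while watching the force, and close again.

```bash
python3 -m pendant '[[[0,-0.003,0],[0,0,0]],[[0,-0.003,0],[0,0,0]],[[0,-0.003,0],[0,0,0]],[[0,-0.003,0],[0,0,0]],[[0,-0.003,0],[0,0,0]]]' 87
python3 -m pendant '[[[0,0,0],[0,0,0]],[[0,0,0],[0,0,0]],[[0,0,0.02],[0,0,0]],[[0,0,0.04],[0,0,0]]]'
python3 -m pendant '[[[0,0,0.02],[0,0,0]],[[0,0,0.05],[0,0,0]],[[0,0,0.083],[0,0,0]],[[0,0,0.083],[0,0,0]]]'
```

```text
t: 6.0
position: [0.5113, -0.041, 0.1757]
orientation: [-0.0, 0.842, 0.54, -0.0]
force: [-0.6, -0.5, -0.6]
grip_width: 0.938
grip_force: 0.0
t: 6.4
position: [0.5116, -0.0411, 0.1635]
orientation: [0.0, 0.842, 0.54, 0.0]
force: [-0.1, 0.3, -0.4]
grip_width: 0.999
grip_force: 0.0
t: 6.8
position: [0.5101, -0.0407, 0.1368]
orientation: [-0.001, 0.842, 0.54, -0.001]
force: [0.4, 0.4, 0.3]
grip_width: 1.002
grip_force: 0.0
```

```bash
python3 -m pendant '[[[0,0,0],[0,0,0]],[[0,0,0],[0,0,0]],[[0,0,0],[0,0,0]],[[0,0,0],[0,0,0]],[[0,0,0],[0,0,0]]]' 45
python3 -m pendant '[[[0,0,0],[0,0,0]],[[0,0,0],[0,0,0]],[[0,0,0],[0,0,0]]]'
```

```text
t: 7.3
position: [0.5117, -0.041, 0.1394]
orientation: [0.0, 0.842, 0.54, 0.0]
force: [-0.7, 1.0, 1.1]
grip_width: 0.68
grip_force: 29.9
t: 7.6
position: [0.5117, -0.041, 0.1394]
orientation: [0.0, 0.842, 0.54, 0.0]
force: [-1.1, 0.9, 3.9]
grip_width: 0.682
grip_force: 29.9
```

Gripped at 59 mm with 30 N, so now the twist.

```bash
python3 -m pendant '[[[0,0,0],[0,0,0.04]],[[0,0,0],[0,0,0.08]],[[0,0,0],[0,0,0.12]],[[0,0,0],[0,0,0.16]],[[0,0,0],[0,0,0.2]]]'
python3 -m pendant '[[[0,0,0],[0,0,0.04]],[[0,0,0],[0,0,0.08]],[[0,0,0],[0,0,0.12]],[[0,0,0],[0,0,0.16]],[[0,0,0],[0,0,0.2]]]'
python3 -m pendant '[[[0,0,0],[0,0,0.04]],[[0,0,0],[0,0,0.07]],[[0,0,0],[0,0,0.07]],[[0,0,0],[0,0,0.07]]]'
python3 -c "
from h import *
go([.511,-.041,.1394],-109);print(readout.state()['torque'])"
```

```text
t: 8.1
position: [0.5114, -0.0411, 0.1394]
orientation: [0.0, 0.968, 0.251, -0.0]
force: [-2.4, 0.7, 4.4]
grip_width: 0.682
grip_force: 30.0
t: 8.6
position: [0.511, -0.04, 0.1394]
orientation: [-0.001, 0.998, -0.06, -0.001]
force: [-4.7, 4.9, 6.9]
grip_width: 0.682
grip_force: 30.0
t: 9.0
position: [0.5109, -0.0397, 0.1395]
orientation: [-0.001, 0.986, -0.167, -0.001]
force: [-5.1, 4.2, 6.1]
grip_width: 0.678
grip_force: 29.9
shift [0.0017 0.004  0.0002] turn [-0.001  0.001 -0.001] at [ 0.5109 -0.0397  0.1395] yang -109.2 j6 1.67 t 9.0
[ 0.83919008  1.00127341 -0.01205006]
```

Turned 84.6°. I'll lift gently and watch the force.

```bash
python3 -m pendant '[[[0,0,-0.01],[0,0,0]],[[0,0,-0.02],[0,0,0]],[[0,0,-0.03],[0,0,0]],[[0,0,-0.03],[0,0,0]]]'
```

```text
t: 9.4
position: [0.5106, -0.0409, 0.1477]
orientation: [-0.0, 0.986, -0.167, -0.001]
force: [-4.9, 1.9, -0.9]
grip_width: 0.682
grip_force: 29.9
```

```bash
python3 -m pendant '[[[0,0,-0.05],[0,0,0]],[[0,0,-0.1],[0,0,0]],[[0,0,-0.16],[0,0,0]],[[0,0,-0.22],[0,0,0]],[[0,0,-0.27],[0,0,0]]]'
python3 - <<'E'
from h import *
go([.522,-.309,.228],-109)
im=vision.read_camera('side'); cv2.imwrite('pics/side3.png',im[:,:,::-1]); im=vision.read_camera('top'); cv2.imwrite('pics/top3.png',im[:,:,::-1])
for c in ('side','top'):
  for n in ('tall_cup','tray','tall_stack'): print(c,n,[(np.round(d['extent']).tolist(),round(d['confidence'],2)) for d in vision.find_in(c,n)])
print('pred',*[proj('side',circ(.511,-.04,z,r)).round(0)[[0,18,36,54]].tolist() for z,r in ((.207,.022),(.302,.031))])
# tray centre from colour mask in initial top image
im=cv2.imread('pics/top0.png'); hsv=cv2.cvtColor(im,cv2.COLOR_BGR2HSV)
m=cv2.inRange(hsv,(8,70,80),(25,255,255)); m[:170]=0;m[225:]=0;m[:,:265]=0;m[:,335:]=0
c=max(cv2.findContours(m,0,2)[0],key=cv2.contourArea); r=cv2.minAreaRect(c); print(r); print('tray',back('top',*r[0],.012),[back('top',*b,.012).round(3)[:2].tolist() for b in cv2.boxPoints(r)])
E
```

```text
t: 9.9
position: [0.5131, -0.0416, 0.2326]
orientation: [0.0, 0.986, -0.167, 0.003]
force: [0.5, 0.8, -1.1]
grip_width: 0.68
grip_force: 29.9
shift [0.3217 0.8318 0.0166] turn [-0.    -0.002 -0.001] at [ 0.5131 -0.0416  0.2326] yang -109.3 j6 1.67 t 9.9
side tall_cup [([297.0, 160.0, 24.0, 44.0], 0.94), ([259.0, 122.0, 39.0, 62.0], 0.58)]
side tray [([244.0, 180.0, 26.0, 34.0], 0.9)]
side tall_stack [([254.0, 196.0, 43.0, 90.0], 0.79)]
top tall_cup [([293.0, 225.0, 25.0, 29.0], 0.77), ([166.0, 175.0, 24.0, 34.0], 0.67)]
top tray [([272.0, 183.0, 52.0, 31.0], 0.62)]
top tall_stack []
pred [[265.0, 179.0], [279.0, 185.0], [291.0, 179.0], [277.0, 172.0]] [[261.0, 125.0], [283.0, 133.0], [301.0, 125.0], [279.0, 118.0]]
((297.1849670410156, 196.7023162841797), (26.533981323242188, 53.98030471801758), 81.25383758544922)
tray [ 0.52403541 -0.30682151  0.012     ] [[0.558, -0.237], [0.561, -0.379], [0.49, -0.376], [0.488, -0.236]]
```

The cup came out cleanly: its side-view box spans rows 122–184 and the prediction was 118–185. The tray centre refines to (0.524, -0.307), and its measured 71 x 142 mm matches the given size. Moving over the tray.

```bash
python3 -m pendant '[[[0.03,0.08,0],[0,0,0]],[[0.08,0.2,0],[0,0,0]],[[0.14,0.34,0],[0,0,0]],[[0.2,0.5,0],[0,0,0]],[[0.26,0.64,0],[0,0,0]]]'
python3 -m pendant '[[[0.04,0.1,0],[0,0,0]],[[0.06,0.16,0],[0,0,0]],[[0.067,0.183,0],[0,0,0]],[[0.067,0.183,0],[0,0,0]],[[0.067,0.183,0],[0,0,0]]]'
python3 -m pendant '[[[0,0,0],[0,0,0]],[[0,0,0],[0,0,0]]]'
python3 - <<'E'
from h import *
go([.524,-.307,.08],-109)
E
```

```text
t: 10.8
position: [0.5213, -0.2497, 0.2282]
orientation: [-0.0, 0.986, -0.167, -0.001]
force: [0.1, -0.6, -1.7]
grip_width: 0.677
grip_force: 29.9
t: 11.3
position: [0.5229, -0.3049, 0.2289]
orientation: [-0.0, 0.986, -0.167, -0.0]
force: [-0.3, 1.1, -0.9]
grip_width: 0.683
grip_force: 29.9
t: 11.5
position: [0.5231, -0.3052, 0.2293]
orientation: [-0.0, 0.986, -0.166, 0.0]
force: [-0.0, 0.8, -1.3]
grip_width: 0.682
grip_force: 29.9
shift [0.0046 0.0047 0.4978] turn [-0.    -0.    -0.001] at [ 0.5231 -0.3052  0.2293] yang -109.1 j6 1.25 t 11.5
```

```bash
python3 -m pendant '[[[0.004,0.005,0.08],[0,0,0]],[[0.004,0.005,0.2],[0,0,0]],[[0.004,0.005,0.34],[0,0,0]],[[0.004,0.005,0.46],[0,0,0]],[[0.004,0.005,0.54],[0,0,0]]]'
python3 -m pendant '[[[0,0,0.03],[0,0,0]],[[0,0,0.06],[0,0,0]],[[0,0,0.06],[0,0,0]],[[0,0,0.06],[0,0,0]]]'
```

```text
t: 12.0
position: [0.5221, -0.3063, 0.064]
orientation: [-0.001, 0.986, -0.167, -0.002]
force: [0.4, -0.7, -0.9]
grip_width: 0.684
grip_force: 29.9
t: 12.4
position: [0.5244, -0.3088, 0.0506]
orientation: [0.001, 0.986, -0.167, 0.001]
force: [-0.5, -0.8, -0.7]
grip_width: 0.68
grip_force: 29.9
```

```bash
python3 -m pendant '[[[0,0.003,0.02],[0,0,0]],[[0,0.003,0.04],[0,0,0]],[[0,0.003,0.04],[0,0,0]]]'
python3 -m pendant '[[[0,0,0.006],[0,0,0]],[[0,0,0.006],[0,0,0]]]'
python3 -m pendant '[[[0,0,0.006],[0,0,0]],[[0,0,0.006],[0,0,0]]]'
```

```text
t: 12.7
position: [0.5225, -0.3088, 0.0362]
orientation: [-0.0, 0.986, -0.167, -0.001]
force: [-0.4, -0.5, -1.4]
grip_width: 0.678
grip_force: 29.9
t: 12.9
position: [0.523, -0.3091, 0.035]
orientation: [-0.0, 0.986, -0.167, -0.0]
force: [-0.9, -1.0, -1.5]
grip_width: 0.677
grip_force: 29.9
t: 13.1
position: [0.523, -0.3091, 0.0333]
orientation: [-0.0, 0.986, -0.167, -0.0]
force: [-0.3, -0.8, -0.8]
grip_width: 0.68
grip_force: 29.9
```

```bash
python3 -m pendant '[[[0,0,0.005],[0,0,0]],[[0,0,0.005],[0,0,0]]]'
python3 -m pendant '[[[0,0,0.005],[0,0,0]],[[0,0,0.005],[0,0,0]]]'
```

```text
t: 13.3
position: [0.5234, -0.3093, 0.033]
orientation: [0.0, 0.986, -0.167, 0.0]
force: [-2.7, 1.4, 4.7]
grip_width: 0.679
grip_force: 29.9
t: 13.5
position: [0.5238, -0.3095, 0.033]
orientation: [0.0, 0.986, -0.167, 0.001]
force: [-4.9, 4.4, 12.4]
grip_width: 0.675
grip_force: 29.9
```

The cup is touching the tray (12 N). I'll ease off 1 mm and release slowly.

```bash
python3 -m pendant '[[[0,0,-0.005],[0,0,0]],[[0,0,-0.005],[0,0,0]]]'
python3 -m pendant '[[[0,0,0],[0,0,0]],[[0,0,0],[0,0,0]],[[0,0,0],[0,0,0]]]' 66
python3 -m pendant '[[[0,0,0],[0,0,0]],[[0,0,0],[0,0,0]],[[0,0,0],[0,0,0]],[[0,0,0],[0,0,0]]]' 87
python3 -m pendant '[[[0,0,-0.04],[0,0,0]],[[0,0,-0.1],[0,0,0]],[[0,0,-0.18],[0,0,0]],[[0,0,-0.28],[0,0,0]],[[0,0,-0.4],[0,0,0]]]'
python3 -m pendant '[[[0,0,-0.12],[0,0,0]],[[0,0,-0.25],[0,0,0]],[[0,0,-0.3],[0,0,0]],[[0,0,-0.3],[0,0,0]],[[0,0,-0.3],[0,0,0]]]'
python3 - <<'E'
from h import *
out=[]
for c,(v0,v1,u0,u1) in {'top':(150,250,250,340),'side':(140,240,230,330)}.items():
    im=vision.read_camera(c)[:,:,::-1]; im=cv2.resize(im,None,fx=4,fy=4,interpolation=cv2.INTER_CUBIC)
    draw(im,c,circ(.524,-.307,.107,.031),(0,0,255)); out.append(im[v0*4:v1*4,u0*4:u1*4])
cv2.imwrite('pics/end.png',np.hstack(out))
E
```

```text
t: 13.7
position: [0.5237, -0.3096, 0.0329]
orientation: [0.0, 0.986, -0.167, 0.001]
force: [-1.3, 0.8, 6.1]
grip_width: 0.681
grip_force: 29.9
t: 14.0
position: [0.5228, -0.3089, 0.0314]
orientation: [-0.0, 0.986, -0.167, -0.0]
force: [0.1, -0.6, 0.2]
grip_width: 0.753
grip_force: 0.0
t: 14.4
position: [0.5231, -0.3091, 0.0319]
orientation: [0.0, 0.986, -0.167, -0.0]
force: [0.1, -0.7, -0.2]
grip_width: 0.975
grip_force: 0.0
t: 14.9
position: [0.5225, -0.3087, 0.1529]
orientation: [-0.0, 0.986, -0.167, -0.001]
force: [0.5, -0.6, -0.3]
grip_width: 0.995
grip_force: 0.0
t: 15.4
position: [0.5227, -0.3088, 0.2409]
orientation: [-0.0, 0.986, -0.167, -0.001]
force: [-0.6, 0.3, -0.3]
grip_width: 1.0
grip_force: 0.0
```

View pics/end.png

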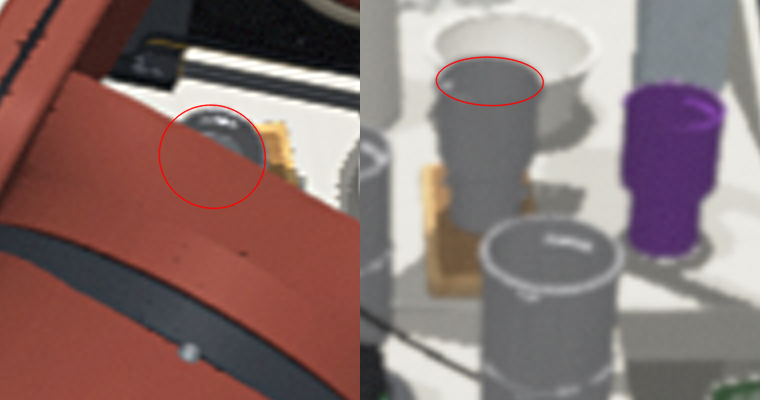

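The cup stands upright on the tray, its rim within 1–2 px of the predicted circle (about (352, 160) in the side image). The gripper is clear above it and touching nothing, so I'm handing in.

```bash
python3 -c "
from bench import ticket; print(ticket.hand_in())"
```

```text
the job is handed in; nothing more can be done
None
```

The top tumbler of the taller stack was twisted about 85°, lifted straight out, and is standing upright in the middle of the bamboo tray, released; the job was handed in at about 15.5 s and no verdict came back.

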